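# Release the eccentric and slide the gem carriage home

### The arm

A 7-joint arm with a two-finger parallel gripper is mounted at the origin on the work surface. World frame = base frame: x ahead of the robot, y to its left, z up, the work surface at z = 0. Lengths are in m, angles in degrees, forces in N, time in s.
With the tool pointing down it reaches from about 0.4 to 0.875 m from the base axis. Payload 6.5 kg.
Tool frame: the origin (TCP) lies midway between the tips of the shut fingers; the grasp point (between the pads) lies bot.grasp_offset behind it (bot.grasp_offset is the distance from the TCP to the grasp point, in m); z points along the fingers, y is the direction in which the jaws open and shut (so a half turn about z gives the same grasp; the last joint's range is limited). The gripper opens to 85 mm and grips with 20 to 120 N. Pads are 22 mm wide; open, the fingers measure 114 mm over their backs; the gripper's body (76 mm by 85 mm) begins 54 mm behind the grasp point. The pads swing forward as they close: fully open they stand 13 mm farther back than shut.
Start: joints at [65.134, 30.733, -0.252, 88.115, 0.149, 61.152, -4.079], TCP at [0.234, -0.607, 0.231] pointing down, gripper open.
Joint ranges: [-154.64, 154.64], [-21.42, 123.67], [-72.66, 72.17], [13.99, 137.28], [-74.86, 254.86], [10.95, 109.41], [-158.01, 158.01]. Speed limits (degrees/s): [136.94, 136.94, 180, 180, 180, 180, 180].

### API

Orientations are given as [roll, pitch, yaw] about the fixed x, y, z axes, in that order (R = Rz(yaw) Ry(pitch) Rx(roll)).
In Python, from workcell import bot gives the robot as it stands.
- The arm moves only by the tool send_rows, never from a script. Its argument "targets" is text: rows parted by semicolons, each of 7 numbers parted by spaces: the closure in counts, from 0 (fully open) to 255 (shut), then the shift along the tool's x, y, z in m, then the turn, a rotation vector about the tool's x, y, z in degrees. In form: fingers tx ty tz ax ay az; .... A call has 1 to 8 rows; each row shifts and turns the commanded pose from where the row before left it, along the tool's axes as they then stand; what a row does not reach is not made up. A row lasts 1/12 s, in which the tool goes at most 41.7 mm and 7.16 degrees, less where a joint would pass 70% of its speed; a pose out of reach is approached as far as the arm can. A call with a gripper value outside its range is refused whole. The fingers move at their own pace and stop on an object; the grip force is fixed at half the most. Time passes only in rows, so rows that do not move let the fingers close. It gives the time, the measured TCP pose, the force and the opening at its end, in the units of the state.
- bot.read_state(): the state, without advancing time (a new reading comes with each control period).
- bot.grab_frame(name): name is "side" or "top" or "wrist"; returns the picture (400x640x3 uint8, red, green, blue); there is no depth.
- bot.calibration(name): a dict with "fx", "fy", "cx", "cy" (pixels), "world_to_cam" (4x4, takes a point from world to camera coordinates); the wrist camera has in their place "tool_from_camera" (4x4, takes a point from camera to tool coordinates, whose origin is the TCP and whose axes are the flange's). Camera axes: x right, y up, looking along -z (the intrinsics and any distortion apply to the point x, -y, -z); pixel columns grow to the right and rows downward; lengths in m; the calibration is good to about 2 mm. The wrist camera is an equidistant fisheye: a pixel r from the principal point sees the ray r / f radians off the axis. A picture is of the moment at which its call begins: read the wrist's pose just before it. calibration takes no time and is no camera call.
- bot.sign_off(): hands the job in, once; it reports no verdict.
The state is a dict: "clock": time; "qpos": joint angles; "qd": joint speeds; "tau": joint torques, N m; "ee_pos": TCP position; "ee_rot": TCP orientation; "wrist_force": force on the tool from outside, world axes, zero at the start; "torque": the same for the moment, N m; "grip_width": finger opening in m.
Only numpy, scipy, OpenCV 4.12 (cv2) and the standard library are available. Lean on these libraries where they do the work, as an engineer would, in place of code of your own. Each camera call takes 0.05 s, during which the arm holds its last target.

### The job

On the jeweller's gem viewing stage, push the red lever of the eccentric cam round, leftward as seen from the carriage, until the cam's low point faces the black gem carriage (lever square across the stage), and only then push the carriage forward from behind until it is fully home against the cam. Push with the fingertips only: pick nothing up, keep the ring cone standing in the carriage, and leave the other things on the bench where they are.

Things in the scene. Friction and masses are not known exactly. Their poses are not given: they have to be found in the camera images.
- stage: Fixed grey plate, x -155 to 60, y -60 to 60 mm, 12 mm thick. Origin: on the bench under the cam's pivot; +x is the carriage's forward direction, +y its left. Brass rails (x -150 to -28, y 37.5 to 47.5 mm on both sides, top z 26 mm) guide the carriage. Steel cam: disc 60 mm diameter, pivot 14 mm off its centre, z 13 to 34 mm; rim's reach towards the carriage 30 - 14 cos(a) mm, a = joint cam.
- cam (a joint): Cam angle a, rad. 0 = low point (yellow dot) faces the carriage, red lever points to the stage's +y, square across it. The lever points (90 deg - a) from +x towards +y; start a 1.6 to 2.5 (forward or forward-right). Pushing it counterclockwise seen from above lowers a. Stays where left (about 4 N at the post turns it); stops at -0.15 and 2.7. The carriage cannot turn it, it only locks.
- lever_post (a point): Centre of the top of the upright red post on the lever: post 18 mm diameter, 65 mm from the pivot, from z = 43 to 72.5 mm above the bench. The lever bar below it is 14 mm wide, z = 34 to 44 mm, and reaches 75 mm from the pivot.
- carriage: Loose black gem tray, coloured stones fixed on its white floor, on the plate between the rails (1.5 mm play a side): 70 mm long (x), 72 wide, 28 high, 0.17 to 0.35 kg. Origin: centre of its underside, 12 mm above the bench; axes as the stage's. Starts 30 to 40 mm short of home. Home: nose against the cam's low point, origin at x = -51 mm of the stage.
- carriage_rear (a point): Centre of the carriage's flat rear face, 28 mm above the bench (face from z = 12 to 40 mm); push here, along the stage's +x. It slides at 1 to 3 N, up to about 10 N for a moment at first touch or if it rubs on a rail, so a lower force stop may trip early.
- carriage_nose (a point): Centre of the carriage's flat front face, 28 mm above the bench.
- ring_cone: Loose little wooden cone with a ring, standing in the middle of the carriage on its floor (16 mm above the carriage's underside): foot 26 mm diameter, 38 mm tall, 40 g. Origin: centre of its underside. It must ride along upright.
- stone_jar: Bystander, leave alone: small glass jar with green lid, 44 mm across, 50 mm tall, standing beside the stage. Origin: centre of its underside.
- ring_stand: Bystander, leave alone: white ring stand (cone), 44 mm across the foot, 55 mm tall, standing beside the stage. Origin: centre of its underside.
- loupe: Bystander, leave alone: folding steel loupe lying beside the stage, about 50 x 26 x 16 mm. Origin: centre of its underside.
- tweezers: Bystander, leave alone: steel tweezers lying on the bench, 120 mm long, 7 mm high. Origin: centre of its underside.
- gem_pot: Bystander, leave alone: white china gem pot, 48 mm across, 35 mm tall. Origin: centre of its underside.
- polish_tin: Bystander, leave alone: yellow polish tin, 56 mm across, 45 mm tall. Origin: centre of its underside.
- burr_pot: Bystander, leave alone: blue burr pot, 48 mm across, 55 mm tall. Origin: centre of its underside.
Not all that is in view belongs to the job. What is shaped like the carriage but green is not meant. Several things have the shape of the ring_cone; the one meant has the colours described above.

How it is judged:
By the outcome, as a careful person would: the job done as asked, in the order asked, and still so for the second after the job is handed in, with the robot touching nothing.
It also fails if it takes over 53 s, if anything falls off the work surface, if the arm or the gripper's body presses on something with over 40 N, if the wrist force passes 120 N, or if a joint passes its speed limit or range.

## Working session

There is one attempt and no reset: what is moved stays moved. The work goes in short steps, Python scripts to look and compute and a tool call to move; the robot and the scene stay as the last step left them, time stands still between calls to the robot, and variables do not carry over. Pictures are saved under pics/ and viewed, and the job is handed in when it is done.

Besides the shell and the picture viewer there is one more tool, called as a command line: name --argument value ..., lists and objects as JSON in quotes. send_rows: Moves the arm, as the interface text tells. Its arguments: {"type":"object","properties":{"targets":{"type":"string"}},"required":["targets"]}

```bash
mkdir -p pics; ls; python3 - <<'E'
from workcell import bot
import cv2
s=bot.read_state();print(s)
for n in("side","top","wrist"):
    im=bot.grab_frame(n);cv2.imwrite(f"pics/{n}0.png",im[:,:,::-1]);print(n,bot.calibration(n))
print(bot.grasp_offset)
E
```

```text
pics
{'clock': 0.0, 'qpos': array([65.1325545 , 30.77859578, -0.25188503, 88.16992242,  0.15037318,
       61.15005562, -4.07960167]), 'qd': array([ 0.01382255,  0.05865898, -0.04346453, -0.12389277,  0.04038469,
       -0.03462529,  0.07793005]), 'tau': array([ 3.52228690e-04, -5.83408248e+01,  1.04891740e+00, -2.59108043e+01,
        1.24068241e-02,  9.36654804e-03, -1.63871289e-05]), 'ee_pos': array([ 0.23345935, -0.60596872,  0.23040634]), 'ee_rot': array([-1.79902190e+02,  9.67331701e-03,  2.10770410e+01]), 'wrist_force': array([-0.70329979,  0.39653388,  0.68705585]), 'torque': array([ 0.04989045,  0.0668422 , -0.01427371]), 'grip_width': 0.08584729999422196}
side {'fx': 425.17327810017696, 'fy': 425.17327810017696, 'cx': 311.1931651166901, 'cy': 205.47728708696573, 'world_to_cam': array([[-0.74331054, -0.66876693,  0.01549954,  0.40295722],
       [ 0.37997932, -0.4030375 ,  0.83257222, -0.29853401],
       [-0.55054987,  0.6247492 ,  0.55369962, -0.67974395],
       [ 0.        ,  0.        ,  0.        ,  1.        ]])}
top {'fx': 467.89917483633684, 'fy': 467.89917483633684, 'cx': 319.5584850221754, 'cy': 202.692347065456, 'world_to_cam': array([[ 0.01176935, -0.99988478,  0.00958731, -0.03778204],
       [ 0.99607366,  0.01256474,  0.08763214, -0.57947844],
       [-0.0877425 ,  0.00851829,  0.99610677, -1.07670461],
       [ 0.        ,  0.        ,  0.        ,  1.        ]])}
wrist {'fx': 309.70691628693146, 'fy': 309.70691628693146, 'cx': 316.63037776905475, 'cy': 201.55001619926907, 'tool_from_camera': array([[ 1.22612281e-03,  9.61526809e-01,  2.74708378e-01,
         6.99411147e-02],
       [ 9.99999101e-01, -1.02996787e-03, -8.58291953e-04,
        -2.24776998e-04],
       [-5.42329920e-04,  2.74709183e-01, -9.61527207e-01,
        -1.43654027e-01],
       [ 0.00000000e+00,  0.00000000e+00,  0.00000000e+00,
         1.00000000e+00]])}
0.0187
```

View pics/top0.png

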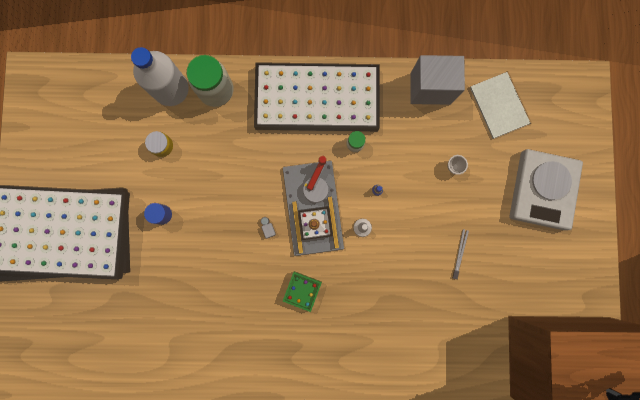

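View pics/side0.png

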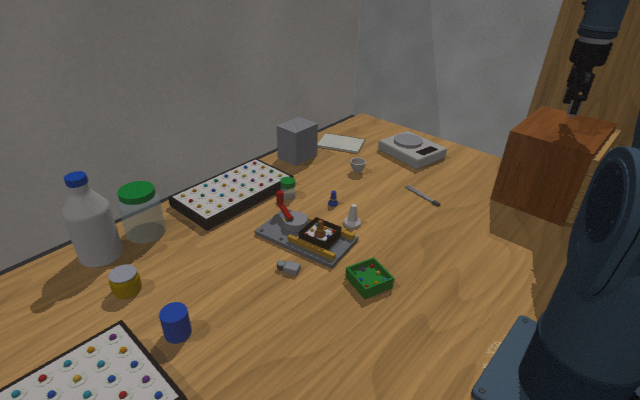

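View pics/wrist0.png

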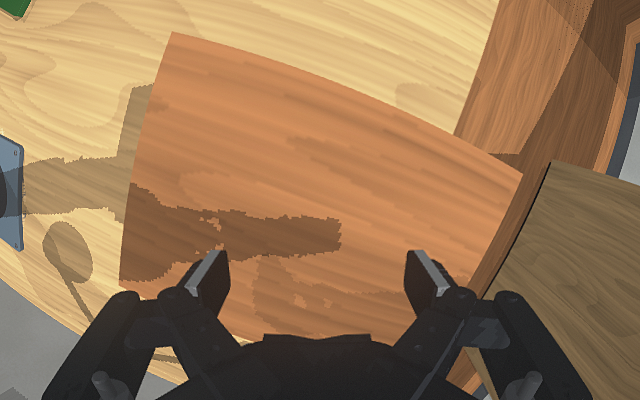

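```bash
cat > h.py <<'E'
import numpy as np,cv2
from scipy.spatial.transform import Rotation as R
from workcell import bot
def ray(name,u,v,T=None):
    c=bot.calibration(name)
    x=(u-c['cx'])/c['fx'];y=(v-c['cy'])/c['fy']
    if name=='wrist':
        r=np.hypot(x,y);k=np.sin(r)/r if r>1e-9 else 1
        d=np.array([x*k,-y*k,-np.cos(r)])
        M=T@c['tool_from_camera'];return M[:3,3],M[:3,:3]@d
    M=np.linalg.inv(c['world_to_cam'])
    return M[:3,3],M[:3,:3]@np.array([x,-y,-1])
def onplane(name,u,v,z,T=None):
    o,d=ray(name,u,v,T);return o+d*(z-o[2])/d[2]
def proj(name,p,T=None):
    c=bot.calibration(name)
    p=np.append(p,1)
    if name=='wrist':
        q=np.linalg.inv(T@c['tool_from_camera'])@p
        v=np.array([q[0],-q[1],-q[2]]);th=np.arctan2(np.hypot(v[0],v[1]),v[2]);k=th/np.hypot(v[0],v[1])
        return c['cx']+c['fx']*v[0]*k,c['cy']+c['fy']*v[1]*k
    q=c['world_to_cam']@p
    return c['cx']-c['fx']*q[0]/q[2],c['cy']+c['fy']*q[1]/q[2]
def toolT(s):
    T=np.eye(4);T[:3,:3]=R.from_euler('xyz',s['ee_rot'],degrees=True).as_matrix();T[:3,3]=s['ee_pos'];return T
E
python3 - <<'E'
from h import *
im=cv2.imread('pics/top0.png')
cv2.imwrite('pics/z1.png',cv2.resize(im[120:270,240:400],None,fx=5,fy=5,interpolation=cv2.INTER_CUBIC)[:,:800][:600] if 0 else cv2.resize(im[140:262,250:390],None,fx=4.9,fy=4.9,interpolation=cv2.INTER_CUBIC))
E
```

```text
(no output)
```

View pics/z1.png

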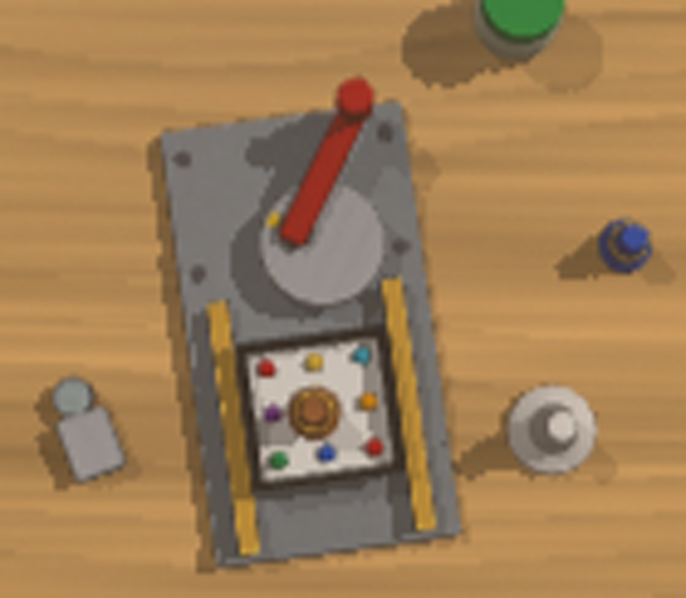

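```bash
cat > m.py <<'E'
from h import *
def z(u,v,h): return onplane('top',250+u/4.9-.4,140+v/4.9-.4,h)
obj=[(60,60),(60,-60),(-155,-60),(-155,60)]
px=[(163,133),(400,102),(463,535),(215,567)]
W=np.array([z(*p,.012)[:2] for p in px]);O=np.array(obj)/1000
print(W)
# rigid 2D fit
oc,wc=O.mean(0),W.mean(0);H=(O-oc).T@(W-wc);th=np.arctan2(H[0,1]-H[1,0],H[0,0]+H[1,1])
Rm=np.array([[np.cos(th),-np.sin(th)],[np.sin(th),np.cos(th)]]);t=wc-Rm@oc
print('yaw',np.degrees(th),'pivot',t,'res',W-(O@Rm.T+t))
L=lambda p:Rm.T@(p[:2]-t)*1000
for n,p,h in[('post',(355,97),.0725),('camcent',(323,243),.034),('carr rearL',(257,490),.040),('rearR',(405,467),.04),('frontL',(238,345),.04),('frontR',(383,325),.04),('cone',(314,407),.045),('jar',(520,5),.05),('blue',(628,243),.03),('ringstand',(552,430),0),('loupe',(90,440),.016)]:
    w=z(*p,h);print(n,w.round(4),L(w).round(1))
E
python3 m.py
```

```text
[[ 0.66657458  0.05823157]
 [ 0.68350192 -0.05770358]
 [ 0.47237043 -0.09015461]
 [ 0.45563355  0.02926319]]
yaw 8.24643809061763 pivot [ 0.61652899 -0.00827788] res [[-0.00072815 -0.00147603]
 [-0.00101255  0.00134805]
 [ 0.00063292 -0.00026529]
 [ 0.00110778  0.00039327]]
post [ 0.6747 -0.0348  0.0725] [ 53.7 -34.6]
camcent [ 0.6108 -0.0208  0.034 ] [ -7.5 -11.6]
carr rearL [0.4926 0.0088 0.04  ] [-120.2   34.7]
rearR [ 0.5042 -0.0608  0.04  ] [-118.7  -35.9]
frontL [0.561  0.0188 0.04  ] [-51.1  34.8]
frontR [ 0.5713 -0.0497  0.04  ] [-50.7 -34.6]
cone [ 0.5318 -0.0175  0.045 ] [-85.2   3. ]
jar [ 0.7241 -0.1131  0.05  ] [  91.5 -119.2]
blue [ 0.6132 -0.1674  0.03  ] [ -26.2 -157. ]
ringstand [ 0.524  -0.1342  0.    ] [-109.6 -111.3]
loupe [0.5159 0.0903 0.016 ] [-85.5 112. ]
```

```bash
cat >> h.py <<'E'
def rows(wps,f=255,step=.035,ang=6,s=None):
    """wps: list of (pos, yaw); prints rows in tool coords; equal rows per leg"""
    s=s or bot.read_state();T=toolT(s)
    p=T[:3,3].copy();Rc=T[:3,:3].copy()
    for w,y in wps:
        w=np.array(w);Rt=R.from_euler('xyz',[180,0,y],degrees=True).as_matrix()
        rv=R.from_matrix(Rc.T@Rt).as_rotvec(degrees=True)
        n=int(max(1,np.ceil(np.linalg.norm(w-p)/step),np.ceil(np.linalg.norm(rv)/ang)))
        dR=R.from_rotvec(rv/n,degrees=True).as_matrix();dp=(w-p)/n
        for i in range(n):
            d=Rc.T@dp;print(f,*d.round(4),*(rv/n).round(2),end='; ')
            Rc=Rc@dR
        p=w;Rc=Rt;print('\n--')
PIV=np.array([.6165,-.0083]);TH=8.25
def Wd(x,y):
    c,s_=np.cos(np.radians(TH)),np.sin(np.radians(TH))
    return PIV+np.array([c*x-s_*y,s_*x+c*y])/1000
def Ld(p):
    c,s_=np.cos(np.radians(TH)),np.sin(np.radians(TH));q=(np.array(p)[:2]-PIV)*1000
    return np.array([c*q[0]+s_*q[1],-s_*q[0]+c*q[1]])
E
python3 - <<'E'
from h import *
rows([([.25,-.59,.27],21),([*Wd(35,-70),.23],65)])
E
```

```text
255 0.0106 -0.0046 -0.0197 -0.04 0.0 0.04; 255 0.0106 -0.0046 -0.0197 -0.04 0.0 0.04; 
--
255 0.03 -0.0177 0.0021 0.0 0.0 -2.32; 255 0.0307 -0.0164 0.0021 0.0 0.0 -2.32; 255 0.0313 -0.0152 0.0021 0.0 0.0 -2.32; 255 0.0319 -0.0139 0.0021 0.0 0.0 -2.32; 255 0.0324 -0.0126 0.0021 0.0 0.0 -2.32; 255 0.0329 -0.0113 0.0021 0.0 0.0 -2.32; 255 0.0333 -0.01 0.0021 0.0 0.0 -2.32; 255 0.0337 -0.0086 0.0021 0.0 0.0 -2.32; 255 0.034 -0.0072 0.0021 0.0 0.0 -2.32; 255 0.0343 -0.0059 0.0021 0.0 0.0 -2.32; 255 0.0345 -0.0045 0.0021 0.0 0.0 -2.32; 255 0.0347 -0.0031 0.0021 0.0 0.0 -2.32; 255 0.0347 -0.0017 0.0021 0.0 0.0 -2.32; 255 0.0348 -0.0003 0.0021 0.0 0.0 -2.32; 255 0.0348 0.0011 0.0021 0.0 0.0 -2.32; 255 0.0347 0.0026 0.0021 0.0 0.0 -2.32; 255 0.0346 0.004 0.0021 0.0 0.0 -2.32; 255 0.0344 0.0053 0.0021 0.0 0.0 -2.32; 255 0.0341 0.0067 0.0021 0.0 0.0 -2.32; 
--
```

send_rows --targets "255 0.01 -0.005 -0.02 0 0 0; 255 0.01 -0.005 -0.02 0 0 0; 255 0.030 -0.018 0.002 0 0 -2.3; 255 0.031 -0.016 0.002 0 0 -2.3; 255 0.031 -0.015 0.002 0 0 -2.3; 255 0.032 -0.014 0.002 0 0 -2.3; 255 0.032 -0.013 0.002 0 0 -2.3; 255 0.033 -0.011 0.002 0 0 -2.3"

```text
clock: 0.82
ee_pos: [0.379, -0.4251, 0.2591]
ee_rot: [-180.0, 0.0, 35.0]
wrist_force: [-0.3, -1.1, -0.2]
grip_width: 0.0001
```

send_rows --targets "255 0.033 -0.01 0.002 0 0 -2.3; 255 0.034 -0.009 0.002 0 0 -2.3; 255 0.034 -0.007 0.002 0 0 -2.3; 255 0.034 -0.006 0.002 0 0 -2.3; 255 0.034 -0.004 0.002 0 0 -2.3; 255 0.035 -0.003 0.002 0 0 -2.3; 255 0.035 -0.002 0.002 0 0 -2.3; 255 0.035 0 0.002 0 0 -2.3"

```text
clock: 1.48
ee_pos: [0.5525, -0.2075, 0.243]
ee_rot: [-180.0, 0.0, 53.4]
wrist_force: [-0.2, 0.7, 0.8]
grip_width: -0.0003
```

send_rows --targets "255 0.035 0.001 0.002 0 0 -2.3; 255 0.035 0.003 0.002 0 0 -2.3; 255 0.035 0.004 0.002 0 0 -2.3; 255 0.034 0.005 0.002 0 0 -2.3; 255 0.034 0.006 0.002 0 0 -2.3; 255 0 0 0 0 0 0; 255 0 0 0 0 0 0"

```text
clock: 2.07
ee_pos: [0.6606, -0.0695, 0.2325]
ee_rot: [-179.9, -0.1, 65.0]
wrist_force: [-0.7, -0.4, 0.3]
grip_width: -0.0003
```

```bash
python3 - <<'E'
from h import *
s=bot.read_state();im=bot.grab_frame('wrist');cv2.imwrite('pics/w1.png',im[:,:,::-1])
np.save('w1T.npy',toolT(s));print(s['clock'],s['ee_pos'],s['ee_rot'],s['qpos'],s['wrist_force'],s['grip_width'],Ld(s['ee_pos']))
E
```

```text
2.0667 [ 0.66061548 -0.0694561   0.23247   ] [-1.79913707e+02 -6.25001572e-02  6.50145119e+01] [ 15.03453208  33.55610789 -19.41081061  84.69122282  11.70757873
  63.80956067 -31.55050292] [-0.65232114 -0.44766844  0.32103127] -0.000262914072952889 [ 34.88350031 -66.85346504]
```

View pics/w1.png

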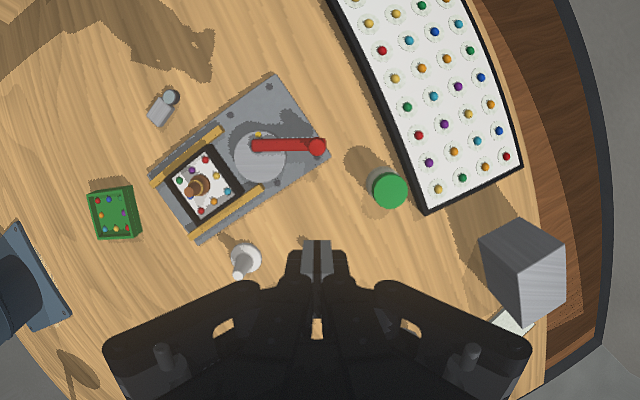

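```bash
python3 - <<'E'
from h import *
T=np.load('w1T.npy')
for n,u,v,h in[('post',317,147,.0725),('FL',274,72,.012),('FR',330,158,.012),('RR',197,246,.012),('RL',147,168,.012),('carrRL',165,176,.04),('carrRR',201,222,.04),('carrFL',208,145,.04),('carrFR',245,196,.04),('jar',390,190,.05),('camc',260,157,.034)]:
    w=onplane('wrist',u,v,h,T);print(n,w.round(4),Ld(w).round(1))
print(proj('wrist',toolT(bot.read_state())[:3,3],T))
im=cv2.imread('pics/w1.png');cv2.imwrite('pics/w1z.png',cv2.resize(im[60:260,130:340],None,fx=3,fy=3,interpolation=cv2.INTER_CUBIC))
E
```

```text
post [ 0.6774 -0.0343  0.0725] [ 56.5 -34.5]
FL [0.6673 0.0624 0.012 ] [60.4 62.7]
FR [ 0.6832 -0.0583  0.012 ] [ 58.9 -59. ]
RR [ 0.4727 -0.0887  0.012 ] [-153.8  -59. ]
RL [0.4622 0.0361 0.012 ] [-146.3   66.1]
carrRL [0.4979 0.0127 0.04  ] [-114.3   37.8]
carrRR [ 0.5119 -0.0574  0.04  ] [-110.6  -33.6]
carrFL [0.5664 0.0189 0.04  ] [-45.7  34.2]
carrFR [ 0.5782 -0.0525  0.04  ] [-44.3 -38.2]
jar [ 0.73   -0.1125  0.05  ] [  97.4 -119.4]
camc [ 0.6132 -0.0206  0.034 ] [ -5.  -11.6]
(np.float64(317.50750889232586), np.float64(260.4600911631393))
```

View pics/w1z.png

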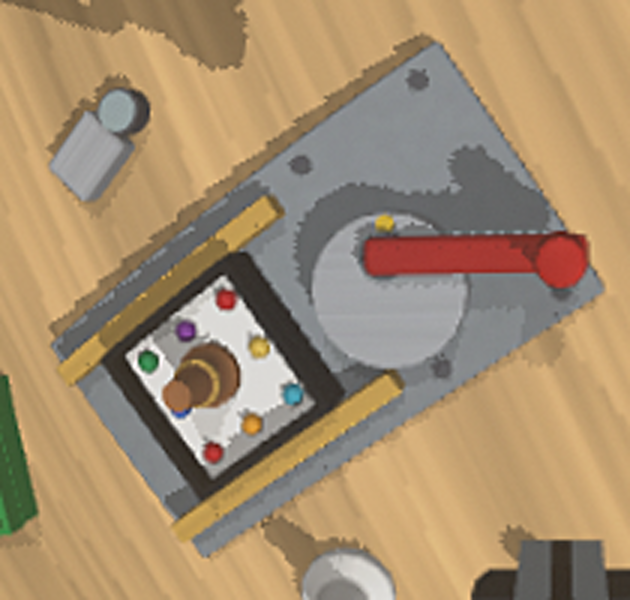

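send_rows --targets "255 0 0 0.035 0 0 0; 255 0 0 0.035 0 0 0; 255 0 0 0.035 0 0 0; 255 0 0 0.035 0 0 0; 255 0 0 0.03 0 0 0; 255 0 0 0.01 0 0 0; 255 0 0 0 0 0 0"

```text
clock: 2.7
ee_pos: [0.6574, -0.0742, 0.0506]
ee_rot: [-179.7, 0.2, 64.7]
wrist_force: [-0.4, -0.0, 0.9]
grip_width: -0.0001
```

send_rows --targets "255 0.005 0 0 0 0 0; 255 0.005 0 0 0 0 0; 255 0.003 0 0 0 0 0; 255 0.002 0 0 0 0 0; 255 0 0 0 0 0 0"

```text
clock: 3.12
ee_pos: [0.6677, -0.0579, 0.0547]
ee_rot: [179.9, -0.1, 64.8]
wrist_force: [-0.4, -0.3, 0.5]
grip_width: -0.0001
```

```bash
python3 - <<'E'
from h import *
s=bot.read_state();im=bot.grab_frame('wrist');cv2.imwrite('pics/w2.png',im[:,:,::-1])
np.save('w2T.npy',toolT(s));print(s['clock'],s['ee_pos'],s['ee_rot'],s['qpos'],s['wrist_force'],Ld(s['ee_pos']))
E
```

```text
3.1167 [ 0.66771944 -0.05785725  0.05467334] [ 1.79891243e+02 -7.63180524e-02  6.48378993e+01] [ 12.03338509  45.76657584 -16.46386655  89.92255818  16.21291344
  46.53846837 -36.0609303 ] [-0.40204364 -0.27454423  0.47220694] [ 43.57828614 -56.39400824]
```

View pics/w2.png

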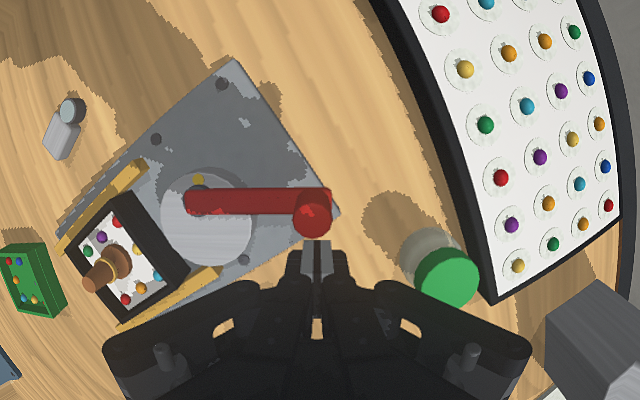

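send_rows --targets "255 0.003 0 0 0 0 0; 255 0.002 0 0 0 0 0; 255 0.0035 0.001 0 0 0 -3; 255 0.0035 0.001 0 0 0 -3; 255 0.0035 0.001 0 0 0 -3; 255 0.0035 0.001 0 0 0 -3; 255 0.0035 0.001 0 0 0 -3; 255 0.0035 0.001 0 0 0 -3"

```text
clock: 3.83
ee_pos: [0.6804, -0.0382, 0.0532]
ee_rot: [-179.9, 0.2, 82.9]
wrist_force: [-1.2, -3.1, 1.6]
grip_width: -0.0
```

```bash
cat > st.py <<'E'
from h import *
s=bot.read_state();p=Ld(s['ee_pos']);y=s['ee_rot'][2]-TH-90
r=np.radians(y);print('t',s['clock'],'loc',p.round(1),'z',s['ee_pos'][2].round(4),'tool lever-ang',y.round(1),'radial',(p@[np.cos(r),np.sin(r)]).round(1),'tang',(p@[-np.sin(r),np.cos(r)]).round(1),'F',s['wrist_force'].round(1),'q',s['qpos'].round(0))
E
python3 st.py
```

```text
t 3.8333 loc [ 58.9 -38.8] z 0.0532 tool lever-ang -15.4 radial 67.1 tang -21.7 F [-1.2 -3.1  1.6] q [ 13.  48. -21.  88.  20.  49. -22.]
```

send_rows --targets "255 0.0035 0.001 0 0 0 -3; 255 0.0035 0.001 0 0 0 -3; 255 0.0035 0.001 0 0 0 -3; 255 0.0035 0.001 0 0 0 -3; 255 0.0035 0.001 0 0 0 -3; 255 0.0035 0.001 0 0 0 -3; 255 0.0035 0.001 0 0 0 -3; 255 0.0035 0.001 0 0 0 -3"

```text
clock: 4.5
ee_pos: [0.6876, -0.0103, 0.0532]
ee_rot: [-180.0, 0.2, 106.8]
wrist_force: [2.4, -4.0, -0.4]
grip_width: 0.0001
```

```bash
python3 st.py
```

```text
t 4.5 loc [ 70.1 -12.2] z 0.0532 tool lever-ang 8.6 radial 67.5 tang -22.5 F [ 2.4 -4.  -0.4] q [ 14.  49. -26.  86.  26.  51.  -4.]
```

send_rows --targets "255 0.0035 0.0009 0 0 0 -3; 255 0.0035 0.0009 0 0 0 -3; 255 0.0035 0.0009 0 0 0 -3; 255 0.0035 0.0009 0 0 0 -3; 255 0.0035 0.0009 0 0 0 -3; 255 0.0035 0.0009 0 0 0 -3; 255 0.0035 0.0009 0 0 0 -3; 255 0.0035 0.0009 0 0 0 -3"

```text
clock: 5.17
ee_pos: [0.6825, 0.0186, 0.0535]
ee_rot: [179.9, 0.2, 130.8]
wrist_force: [3.5, -1.7, -2.9]
grip_width: -0.0
```

```bash
python3 - <<'E'
from h import *
exec(open('st.py').read())
im=bot.grab_frame('top');cv2.imwrite('pics/t3.png',cv2.resize(im[140:262,250:390,::-1],None,fx=4.9,fy=4.9,interpolation=cv2.INTER_CUBIC))
im=bot.grab_frame('wrist');cv2.imwrite('pics/w3.png',im[:,:,::-1])
E
```

```text
t 5.1667 loc [69.1 17.1] z 0.0535 tool lever-ang 32.6 radial 67.5 tang -22.8 F [ 3.5 -1.7 -2.9] q [ 15.  50. -31.  87.  31.  52.  14.]
```

View pics/w3.png

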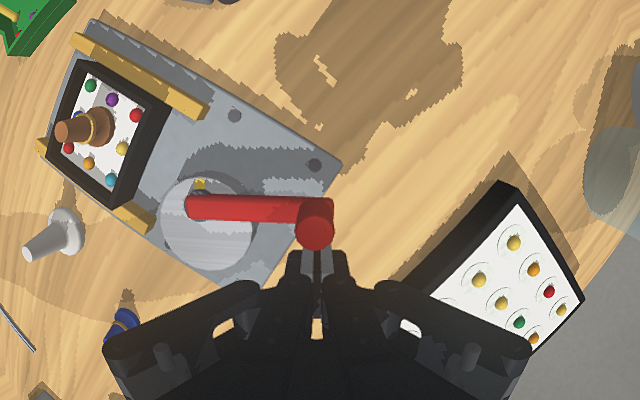

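send_rows --targets "255 0.0035 0.0009 0 0 0 -3; 255 0.0035 0.0009 0 0 0 -3; 255 0.0035 0.0009 0 0 0 -3; 255 0.0035 0.0009 0 0 0 -3; 255 0.0035 0.0009 0 0 0 -3; 255 0.0035 0.0009 0 0 0 -3; 255 0.0035 0.0009 0 0 0 -3; 255 0.0035 0.0009 0 0 0 -3"

```text
clock: 5.93
ee_pos: [0.665, 0.043, 0.0537]
ee_rot: [179.9, 0.1, 154.8]
wrist_force: [5.1, 0.1, -2.6]
grip_width: 0.0003
```

```bash
python3 st.py
```

```text
t 5.9333 loc [55.4 43.8] z 0.0537 tool lever-ang 56.5 radial 67.1 tang -22.0 F [ 5.1  0.1 -2.6] q [ 16.  50. -37.  90.  36.  52.  32.]
```

send_rows --targets "255 0.0035 0.0009 0 0 0 -3; 255 0.0035 0.0009 0 0 0 -3; 255 0.0035 0.0009 0 0 0 -3; 255 0.0035 0.0009 0 0 0 -3; 255 0.0035 0.0009 0 0 0 -3; 255 0.0035 0.0009 0 0 0 -3; 255 0.0035 0.0009 0 0 0 -3; 255 0 0 0 0 0 0"

```text
clock: 6.6
ee_pos: [0.6423, 0.0568, 0.0537]
ee_rot: [179.9, 0.1, 175.8]
wrist_force: [2.7, 1.5, -0.5]
grip_width: 0.0
```

```bash
python3 - <<'E'
from h import *
exec(open('st.py').read())
im=bot.grab_frame('top');cv2.imwrite('pics/t4.png',cv2.resize(im[140:262,250:390,::-1],None,fx=4.9,fy=4.9,interpolation=cv2.INTER_CUBIC))
np.save('w4T.npy',toolT(bot.read_state()))
im=bot.grab_frame('wrist');cv2.imwrite('pics/w4.png',im[:,:,::-1])
E
```

```text
t 6.6 loc [34.9 60.8] z 0.0537 tool lever-ang 77.6 radial 66.9 tang -21.0 F [ 2.7  1.5 -0.5] q [ 18.  50. -41.  93.  40.  52.  48.]
```

View pics/w4.png

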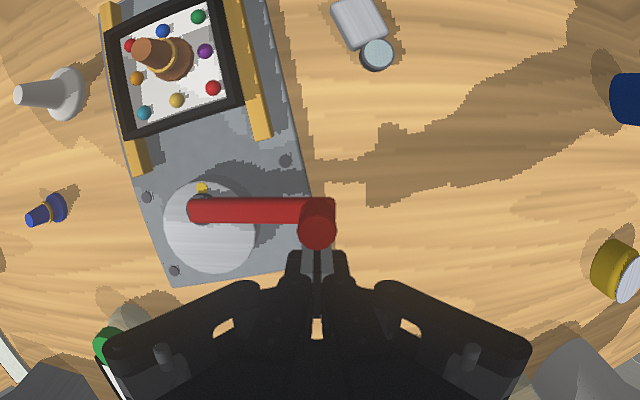

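View pics/t4.png

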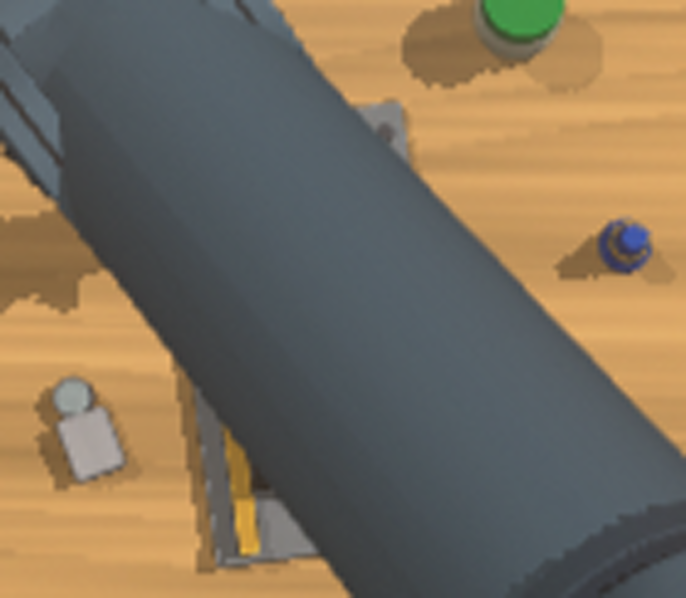

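```bash
python3 - <<'E'
from h import *
T=np.load('w4T.npy')
im=cv2.imread('pics/w4.png');hsv=cv2.cvtColor(im,cv2.COLOR_BGR2HSV)
cv2.imwrite('pics/w4z.png',cv2.resize(im[130:290,150:350],None,fx=4,fy=3.7,interpolation=cv2.INTER_CUBIC))
def L(u,v,h): return Ld(onplane('wrist',u,v,h,T))
print('post',L(317,231,.0725))
# bar edges
m=((hsv[...,0]<8)|(hsv[...,0]>172))&(hsv[...,1]>150)&(hsv[...,2]>60)
up=[];lo=[]
for u in range(205,290,5):
    r=np.where(m[190:235,u])[0]+190
    up.append(L(u,r.min()-.5,.044));lo.append(L(u,r.max()+.5,.044))
for e in(up,lo):
    vx,vy,x,y=cv2.fitLine(np.array(e,np.float32),2,0,.01,.01).ravel();print('edge',np.degrees(np.arctan2(vy,vx)),x,y)
for n,a,b,h in[('plateL',(278,130),(310,205),.012),]:
    p,q=L(*a,h),L(*b,h);print(n,p,q)
E
```

```text
post [14.5286915  65.29111676]
edge 80.18492 0.6024967 29.57301
edge 77.11413 12.871699 25.945837
plateL [-29.74049782  51.4180015 ] [19.91076868 59.76351945]
```

View pics/w4z.png

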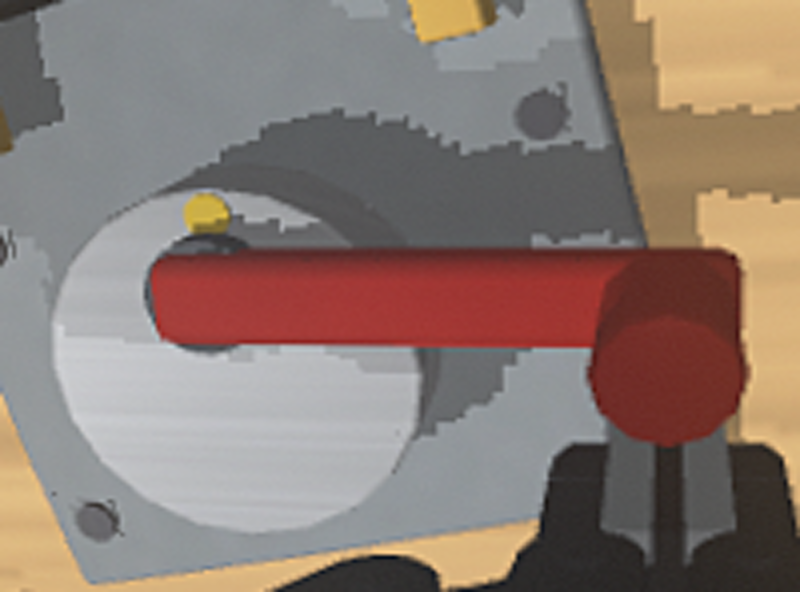

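send_rows --targets "255 0.0035 0.0009 0 0 0 -3; 255 0.0035 0.0009 0 0 0 -3; 255 0.0035 0.0009 0 0 0 -3; 255 0.0025 0.0007 0 0 0 -2; 255 0 0 0 0 0 0; 255 0 0 0 0 0 0"

```text
clock: 7.2
ee_pos: [0.6291, 0.0592, 0.0535]
ee_rot: [180.0, 0.0, -173.4]
wrist_force: [2.6, 1.0, 1.4]
grip_width: 0.0002
```

```bash
cat > meas.py <<'E'
from h import *
import sys
n=sys.argv[1]
exec(open('st.py').read())
T=toolT(bot.read_state());np.save(n+'T.npy',T)
im=bot.grab_frame('wrist')[:,:,::-1].copy();cv2.imwrite(f'pics/{n}.png',im)
hsv=cv2.cvtColor(im,cv2.COLOR_BGR2HSV)
def L(u,v,h): return Ld(onplane('wrist',u,v,h,T))
m=((hsv[...,0]<8)|(hsv[...,0]>172))&(hsv[...,1]>150)&(hsv[...,2]>60)
print('tip of red rows/cols',np.where(m[150:280,150:360])[0].max()+150)
up=[];lo=[]
for u in range(205,290,5):
    r=np.where(m[190:235,u])[0]+190
    if len(r):up.append(L(u,r.min()-.5,.044));lo.append(L(u,r.max()+.5,.044))
for e in(up,lo):
    vx,vy,x,y=cv2.fitLine(np.array(e,np.float32),2,0,.01,.01).ravel();print('edge',np.degrees(np.arctan2(vy,vx)),x-y*vx/vy)
E
python3 meas.py w5
```

```text
t 7.2 loc [22.2 65. ] z 0.0535 tool lever-ang -271.6 radial 65.6 tang -20.3 F [2.6 1.  1.4] q [ 20.  50. -44.  95.  42.  52.  56.]
tip of red rows/cols 250
edge -89.279465 -4.900601
edge 89.11108 7.102694
```

View pics/w5.png

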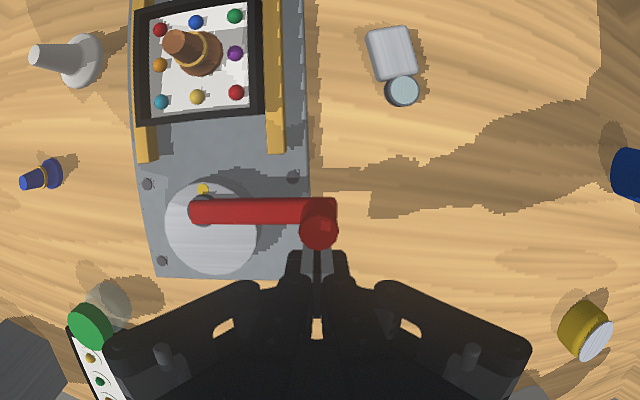

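send_rows --targets "255 -0.005 0 0 0 0 0; 255 -0.015 0 0 0 0 0; 255 -0.02 0 0 0 0 0; 255 0 0 -0.03 0 0 0; 255 0 0 -0.035 0 0 0; 255 0 0 -0.035 0 0 0; 255 0 0 -0.035 0 0 0; 255 0 0 -0.035 0 0 0"

```text
clock: 7.92
ee_pos: [0.6678, 0.0631, 0.2243]
ee_rot: [-180.0, -0.2, -173.3]
wrist_force: [0.8, 0.5, 0.3]
grip_width: 0.0002
```

send_rows --targets "255 0 0 0 0 0 0; 255 0 0 0 0 0 0"

```text
clock: 8.08
ee_pos: [0.6694, 0.0637, 0.2253]
ee_rot: [-180.0, 0.1, -173.3]
wrist_force: [-0.6, -0.3, -0.8]
grip_width: 0.0
```

```bash
python3 - <<'E'
from h import *
exec(open('st.py').read())
T=toolT(s);np.save('w6T.npy',T);im=bot.grab_frame('wrist');cv2.imwrite('pics/w6.png',im[:,:,::-1])
cv2.imwrite('pics/w6z.png',cv2.resize(im[40:240,130:340,::-1],None,fx=3,fy=3,interpolation=cv2.INTER_CUBIC))
E
```

```text
t 8.0833 loc [62.7 63.6] z 0.2253 tool lever-ang -271.6 radial 65.3 tang -61.0 F [-0.6 -0.3 -0.8] q [ 21.  42. -50.  83.  33.  70.  64.]
```

View pics/w6.png

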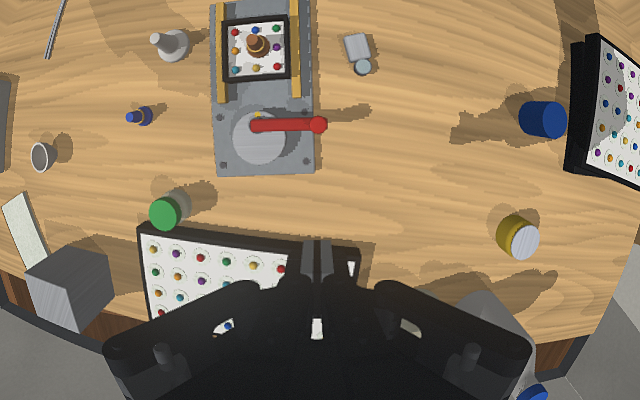

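View pics/w6z.png

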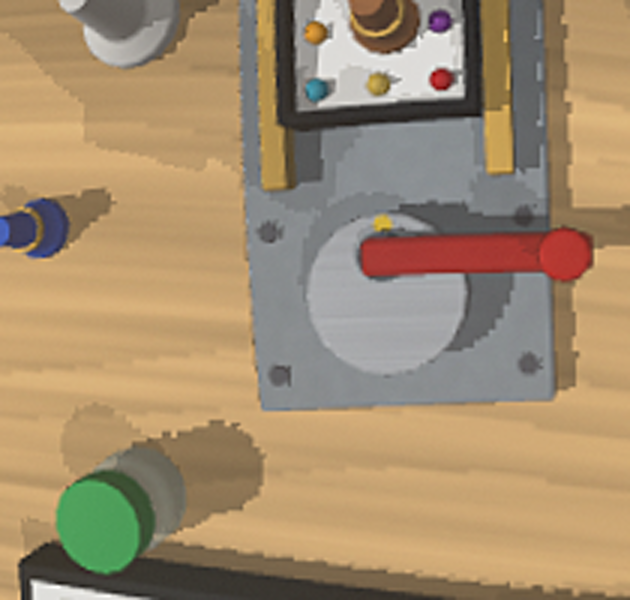

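```bash
python3 - <<'E'
from h import *
T=np.load('w6T.npy');im=cv2.imread('pics/w6.png');hsv=cv2.cvtColor(im,cv2.COLOR_BGR2HSV)
def L(u,v,h): return Ld(onplane('wrist',u,v,h,T))
Z=lambda u,v,h:L(130+u/3-.33,40+v/3-.33,h)
def an(p,q):d=q-p;return np.degrees(np.arctan2(d[1],d[0]))
print('front edge',Z(262,410,.012),Z(552,397,.012),an(Z(262,410,.012),Z(552,397,.012)))
for a,b in[((279,376),(528,363)),((269,232),(523,216)),((279,376),(269,232)),((528,363),(523,216))]:print('screws',Z(*a,.012),an(Z(*a,.012),Z(*b,.012)))
print('post',Z(564,254,.0725),'dot',Z(383,222,.034),'disc',Z(387,293,.034))
m=((hsv[...,0]<8)|(hsv[...,0]>172))&(hsv[...,1]>150)&(hsv[...,2]>60)
up=[];lo=[]
for u in range(256,306,3):
    r=np.where(m[112:140,u])[0]+112;up.append(L(u,r.min()-.5,.044));lo.append(L(u,r.max()+.5,.044))
for e in(up,lo):
    vx,vy,x,y=cv2.fitLine(np.array(e,np.float32),2,0,.01,.01).ravel();print('edge',an(np.zeros(2),np.sign(vy)*np.array([vx,vy])),x-y*vx/vy)
print('carriage rear',Z(277,126,.04),Z(481,112,.04))
for u,v in((225,82),(287,76),(223,20),(284,15)):print(L(u,v,.04))
E
```

```text
front edge [ 60.96399958 -57.47839959] [59.90433152 60.28637337] 90.51554355043206
screws [ 47.38730092 -48.852217  ] 90.6713464969089
screws [-10.38881676 -48.81712239] 90.18095355168126
screws [ 47.38730092 -48.852217  ] 179.9651971586435
screws [46.2129683  51.36611063] -179.86750644570247
post [ 2.32969966 66.29517759] dot [-10.76873559   1.59305821] disc [15.21986791  1.8141229 ]
edge 89.50799663147644 -4.626516
edge 89.16269644306527 7.8737073
carriage rear [-48.70692772 -35.01476381] [-48.08425062  38.80440372]
[-47.99305709 -31.62555963]
[-49.32720302  35.68626928]
[-119.44271965  -33.00736025]
[-118.04886454   33.9461433 ]
```

```bash
python3 - <<'E'
from h import *
rows([([*Wd(-150,0.8),.20],-171.75)])
E
```

```text
255 0.03 -0.0097 0.0034 -0.01 -0.01 -0.22; 255 0.03 -0.0096 0.0033 -0.01 -0.01 -0.22; 255 0.0301 -0.0095 0.0033 -0.01 -0.01 -0.22; 255 0.0301 -0.0094 0.0033 -0.01 -0.01 -0.22; 255 0.0301 -0.0093 0.0033 -0.01 -0.01 -0.22; 255 0.0302 -0.0092 0.0033 -0.01 -0.01 -0.22; 255 0.0302 -0.009 0.0033 -0.01 -0.01 -0.22; 
--
```

send_rows --targets "255 0.03 -0.0095 0.003 0 0 -0.2; 255 0.03 -0.0095 0.003 0 0 -0.2; 255 0.03 -0.0095 0.003 0 0 -0.2; 255 0.03 -0.0095 0.003 0 0 -0.2; 255 0.03 -0.0095 0.003 0 0 -0.2; 255 0.03 -0.009 0.003 0 0 -0.2; 255 0.03 -0.009 0.003 0 0 -0.2; 255 0 0 0 0 0 0"

```text
clock: 8.8
ee_pos: [0.4613, -0.032, 0.199]
ee_rot: [-179.9, -0.7, -172.0]
wrist_force: [-0.3, -0.1, -0.8]
grip_width: 0.0001
```

```bash
python3 - <<'E'
from h import *
exec(open('st.py').read());print(s['ee_rot'])
T=toolT(s);np.save('w7T.npy',T);im=bot.grab_frame('wrist');cv2.imwrite('pics/w7.png',im[:,:,::-1])
rows([([*Wd(-150,0.8),.09],-171.75)])
E
```

```text
t 8.8 loc [-157.    -1.2] z 0.199 tool lever-ang -270.3 radial -2.0 tang 157.0 F [-0.3 -0.1 -0.8] q [ 45.  26. -57. 115.  27.  55.  72.]
[-179.87381901   -0.65211631 -172.02611385]
255 -0.001 0.0003 0.0275 -0.02 -0.1 -0.07; 255 -0.001 0.0003 0.0275 -0.02 -0.1 -0.07; 255 -0.001 0.0003 0.0275 -0.02 -0.1 -0.07; 255 -0.0009 0.0003 0.0275 -0.02 -0.1 -0.07; 
--
```

View pics/w7.png

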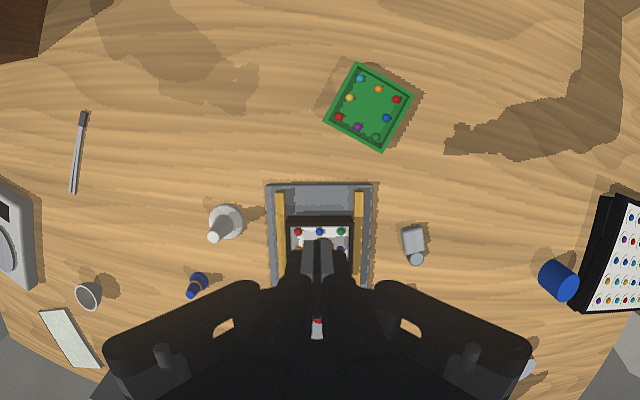

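send_rows --targets "255 -0.001 0 0.03 0 0 0; 255 -0.001 0 0.03 0 0 0; 255 -0.001 0 0.03 0 0 0; 255 -0.001 0.001 0.02 0 0 0; 255 0 0 0 0 0 0; 255 0 0 0 0 0 0"

```text
clock: 9.35
ee_pos: [0.4721, -0.0258, 0.0914]
ee_rot: [179.9, -0.2, -171.8]
wrist_force: [0.9, -0.9, 0.4]
grip_width: 0.0
```

```bash
python3 - <<'E'
from h import *
exec(open('st.py').read());print(s['ee_rot'])
T=toolT(s);np.save('w8T.npy',T);im=bot.grab_frame('wrist');cv2.imwrite('pics/w8.png',im[:,:,::-1])
E
```

```text
t 9.35 loc [-145.4    3.4] z 0.0914 tool lever-ang -270.0 radial 3.3 tang 145.4 F [ 0.9 -0.9  0.4] q [ 36.  36. -48. 118.  39.  44.  62.]
[ 1.79915598e+02 -1.56706783e-01 -1.71778769e+02]
```

View pics/w8.png

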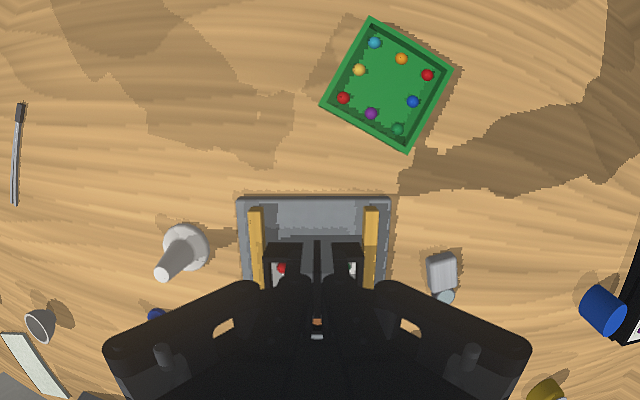

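send_rows --targets "255 0.002 -0.0025 0.025 0 0 0; 255 0.002 0 0.025 0 0 0; 255 0 0 0.015 0 0 0; 255 0 0 0.003 0 0 0; 255 0 0 0 0 0 0; 255 0 0 0 0 0 0"

```text
clock: 9.9
ee_pos: [0.4703, -0.0294, 0.0257]
ee_rot: [-180.0, 0.1, -171.8]
wrist_force: [0.4, -0.9, -0.0]
grip_width: -0.0002
```

```bash
python3 - <<'E'
from h import *
exec(open('st.py').read());print(s['ee_rot'])
T=toolT(s);np.save('w9T.npy',T);im=bot.grab_frame('wrist');cv2.imwrite('pics/w9.png',im[:,:,::-1])
im=bot.grab_frame('side');cv2.imwrite('pics/s9.png',cv2.resize(im[160:310,220:420,::-1],None,fx=4,fy=4))
E
```

```text
t 9.9 loc [-1.477e+02  1.000e-01] z 0.0257 tool lever-ang -270.1 radial -0.1 tang 147.7 F [ 0.4 -0.9 -0. ] q [ 31.  41. -41. 119.  47.  37.  55.]
[-1.79981428e+02  1.28985458e-01 -1.71830421e+02]
```

View pics/w9.png

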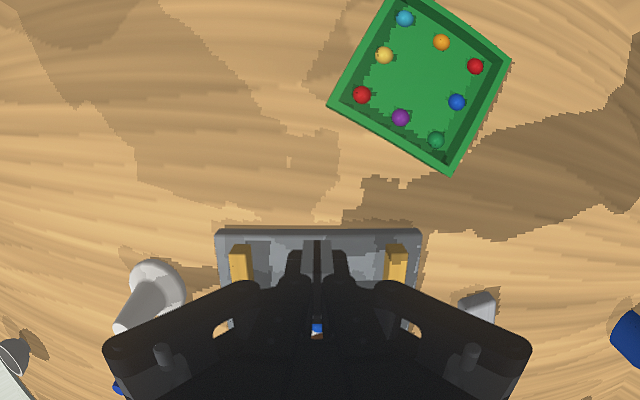

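View pics/s9.png

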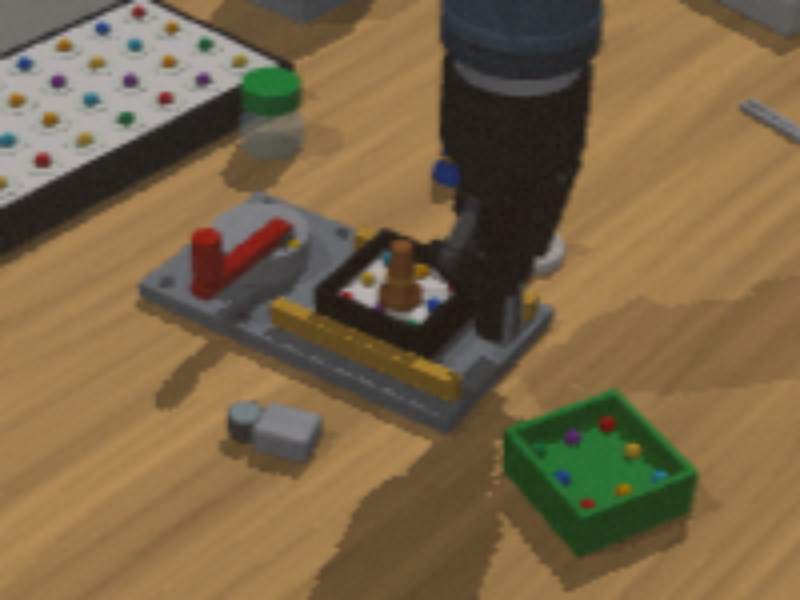

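send_rows --targets "255 -0.003 0 0 0 0 0; 255 -0.004 0 0 0 0 0; 255 -0.003 0 0 0 0 0; 255 -0.001 0 0 0 0 0; 255 -0.001 0 0 0 0 0; 255 -0.001 0 0 0 0 0; 255 -0.001 0 0 0 0 0; 255 -0.001 0 0 0 0 0"

```text
clock: 10.67
ee_pos: [0.4838, -0.0274, 0.0242]
ee_rot: [180.0, -0.0, -171.8]
wrist_force: [0.1, 0.3, 0.4]
grip_width: -0.0001
```

send_rows --targets "255 -0.001 0 0 0 0 0; 255 -0.001 0 0 0 0 0; 255 -0.001 0 0 0 0 0; 255 -0.001 0 0 0 0 0; 255 -0.001 0 0 0 0 0; 255 -0.001 0 0 0 0 0; 255 -0.001 0 0 0 0 0; 255 -0.001 0 0 0 0 0"

```text
clock: 11.33
ee_pos: [0.4917, -0.0263, 0.0242]
ee_rot: [180.0, -0.0, -171.8]
wrist_force: [-0.5, -0.5, -0.6]
grip_width: -0.0001
```

```bash
python3 st.py
```

```text
t 11.3333 loc [-1.261e+02  1.000e-01] z 0.0242 tool lever-ang -270.1 radial -0.1 tang 126.1 F [-0.5 -0.5 -0.6] q [ 30.  43. -41. 116.  46.  38.  56.]
```

send_rows --targets "255 -0.001 0 0 0 0 0; 255 -0.001 0 0 0 0 0; 255 -0.001 0 0 0 0 0; 255 -0.001 0 0 0 0 0; 255 -0.001 0 0 0 0 0; 255 -0.001 0 0 0 0 0"

```text
clock: 11.83
ee_pos: [0.4978, -0.0255, 0.0243]
ee_rot: [180.0, -0.0, -171.8]
wrist_force: [-1.1, -0.3, -0.1]
grip_width: -0.0004
```

```bash
python3 - <<'E'
from h import *
exec(open('st.py').read())
im=bot.grab_frame('side');cv2.imwrite('pics/s10.png',cv2.resize(im[160:310,220:420,::-1],None,fx=4,fy=4))
E
```

```text
t 11.8333 loc [-120.    0.] z 0.0243 tool lever-ang -270.1 radial -0.1 tang 120.0 F [-1.1 -0.3 -0.1] q [ 30.  43. -41. 116.  46.  39.  56.]
```

View pics/s10.png

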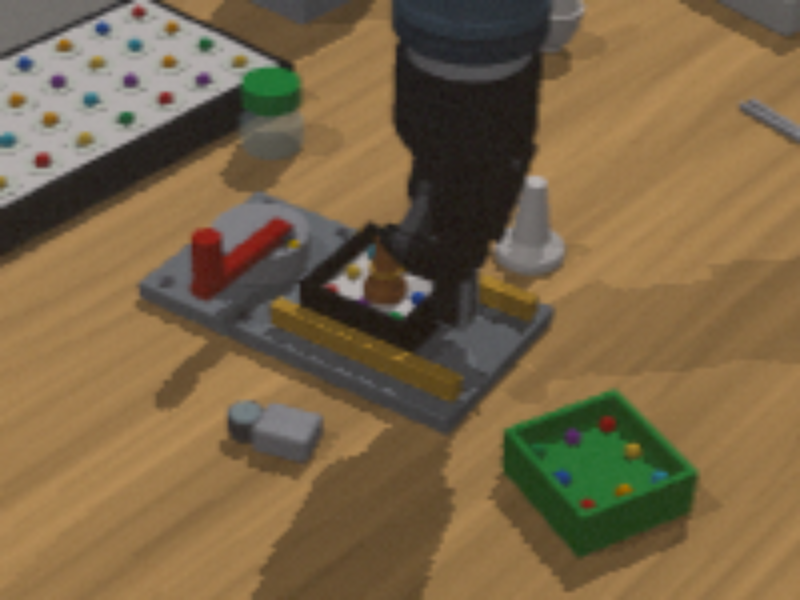

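send_rows --targets "255 -0.0015 0 0 0 0 0; 255 -0.0015 0 0 0 0 0; 255 -0.0015 0 0 0 0 0; 255 -0.0015 0 0 0 0 0; 255 -0.0015 0 0 0 0 0; 255 -0.0015 0 0 0 0 0; 255 -0.0015 0 0 0 0 0; 255 -0.0015 0 0 0 0 0"

```text
clock: 12.55
ee_pos: [0.5097, -0.0238, 0.0243]
ee_rot: [-180.0, -0.0, -171.8]
wrist_force: [-1.2, 0.2, 1.0]
grip_width: 0.0001
```

send_rows --targets "255 -0.001 0 0 0 0 0; 255 -0.001 0 0 0 0 0; 255 -0.001 0 0 0 0 0; 255 -0.001 0 0 0 0 0; 255 -0.001 0 0 0 0 0; 255 -0.001 0 0 0 0 0"

```text
clock: 13.05
ee_pos: [0.5155, -0.0229, 0.0243]
ee_rot: [-180.0, -0.0, -171.8]
wrist_force: [-1.8, -1.1, -0.1]
grip_width: 0.0
```

```bash
python3 - <<'E'
from h import *
exec(open('st.py').read())
im=bot.grab_frame('side');cv2.imwrite('pics/s11.png',cv2.resize(im[160:310,220:420,::-1],None,fx=4,fy=4))
E
```

```text
t 13.05 loc [-102.    0.] z 0.0243 tool lever-ang -270.1 radial -0.1 tang 102.0 F [-1.8 -1.1 -0.1] q [ 29.  44. -41. 113.  46.  40.  57.]
```

View pics/s11.png

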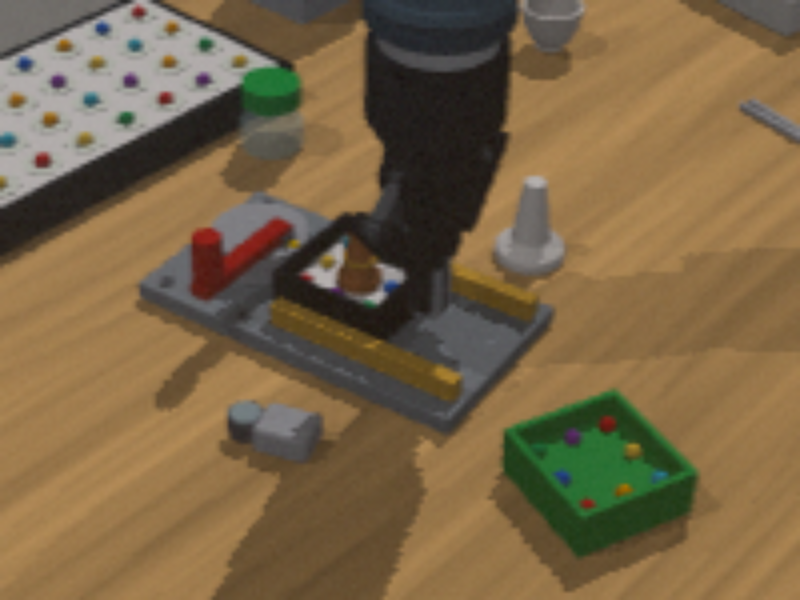

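send_rows --targets "255 -0.001 0 0 0 0 0; 255 -0.001 0 0 0 0 0; 255 -0.001 0 0 0 0 0; 255 -0.0005 0 0 0 0 0; 255 -0.0005 0 0 0 0 0"

```text
clock: 13.52
ee_pos: [0.5195, -0.0223, 0.0243]
ee_rot: [180.0, -0.0, -171.8]
wrist_force: [-1.3, -0.1, 1.1]
grip_width: -0.0002
```

send_rows --targets "255 -0.0005 0 0 0 0 0; 255 -0.0005 0 0 0 0 0; 255 -0.0005 0 0 0 0 0"

```text
clock: 13.77
ee_pos: [0.521, -0.0222, 0.0243]
ee_rot: [180.0, -0.0, -171.8]
wrist_force: [-1.6, -0.2, -0.3]
grip_width: -0.0001
```

send_rows --targets "255 -0.0005 0 0 0 0 0; 255 -0.0005 0 0 0 0 0; 255 -0.0005 0 0 0 0 0"

```text
clock: 14.02
ee_pos: [0.5218, -0.0221, 0.0242]
ee_rot: [-180.0, -0.1, -171.8]
wrist_force: [-4.5, -0.1, 3.8]
grip_width: 0.0003
```

send_rows --targets "255 -0.0005 0 0 0 0 0; 255 -0.0005 0 0 0 0 0; 255 0 0 0 0 0 0"

```text
clock: 14.27
ee_pos: [0.5219, -0.0221, 0.024]
ee_rot: [-180.0, -0.2, -171.8]
wrist_force: [-6.8, -0.9, 3.7]
grip_width: -0.0
```

```bash
python3 - <<'E'
from h import *
exec(open('st.py').read())
im=bot.grab_frame('side');cv2.imwrite('pics/s12.png',cv2.resize(im[160:310,220:420,::-1],None,fx=4,fy=4))
E
```

```text
t 14.2667 loc [-95.6  -0. ] z 0.024 tool lever-ang -270.1 radial -0.2 tang 95.6 F [-6.8 -0.9  3.7] q [ 29.  45. -42. 112.  45.  41.  58.]
```

View pics/s12.png

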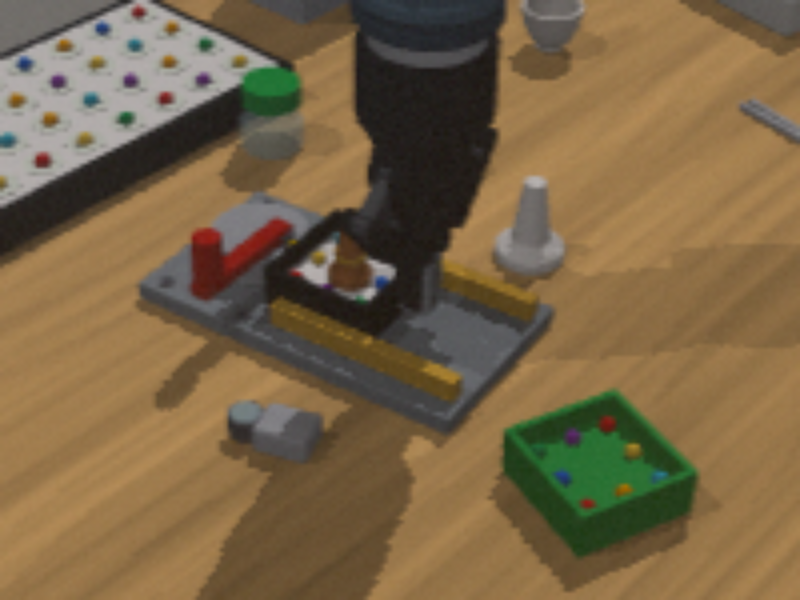

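send_rows --targets "255 -0.0005 0 0 0 0 0; 255 -0.0005 0 0 0 0 0; 255 -0.0005 0 0 0 0 0; 255 -0.0005 0 0 0 0 0; 255 0 0 0 0 0 0"

```text
clock: 14.73
ee_pos: [0.5219, -0.0221, 0.0236]
ee_rot: [-179.9, -0.4, -171.8]
wrist_force: [-10.4, -1.1, 6.8]
grip_width: 0.0002
```

```bash
python3 st.py
```

```text
t 14.7333 loc [-95.6  -0.1] z 0.0236 tool lever-ang -270.1 radial -0.2 tang 95.6 F [-10.4  -1.1   6.8] q [ 29.  45. -42. 112.  45.  41.  58.]
```

send_rows --targets "255 0.002 0 0 0 0 0; 255 0.003 0 0 0 0 0; 255 0.01 0 0 0 0 0; 255 0.015 0 0 0 0 0; 255 0.005 0 -0.02 0 0 0; 255 0 0 -0.035 0 0 0; 255 0 0 -0.035 0 0 0; 255 0 0 -0.035 0 0 0"

```text
clock: 15.4
ee_pos: [0.4903, -0.0263, 0.1507]
ee_rot: [180.0, 0.0, -171.8]
wrist_force: [0.3, -1.0, 0.8]
grip_width: 0.0
```

send_rows --targets "255 0 -0.03 -0.03 0 0 0; 255 0 -0.04 0 0 0 0; 255 0 -0.04 0 0 0 0; 255 0 -0.04 0 0 0 0; 255 0 -0.04 0 0 0 0; 255 0 -0.03 0 0 0 0; 255 0 0 0 0 0 0; 255 0 0 0 0 0 0"

```text
clock: 16.07
ee_pos: [0.5217, -0.2458, 0.1785]
ee_rot: [-180.0, 0.0, -172.1]
wrist_force: [0.3, 0.9, -0.3]
grip_width: -0.0
```

```bash
python3 - <<'E'
from h import *
exec(open('st.py').read())
im=bot.grab_frame('top');cv2.imwrite('pics/t13.png',cv2.resize(im[140:262,250:390,::-1],None,fx=4.9,fy=4.9,interpolation=cv2.INTER_CUBIC))
im=bot.grab_frame('side');cv2.imwrite('pics/s13.png',cv2.resize(im[160:310,220:420,::-1],None,fx=4,fy=4))
E
```

```text
t 16.0667 loc [-127.9 -221.5] z 0.1785 tool lever-ang -270.3 radial -222.2 tang 126.7 F [ 0.3  0.9 -0.3] q [ 57.  37. -51. 100.  33.  59.  92.]
```

View pics/t13.png

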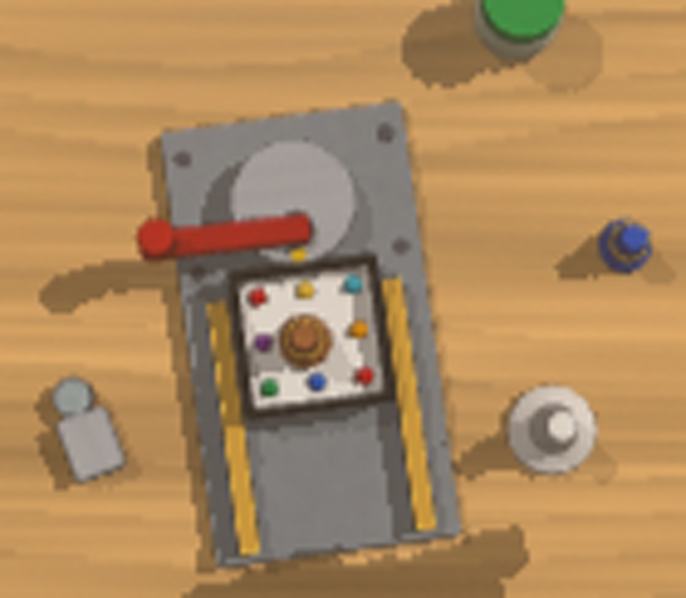

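View pics/s13.png

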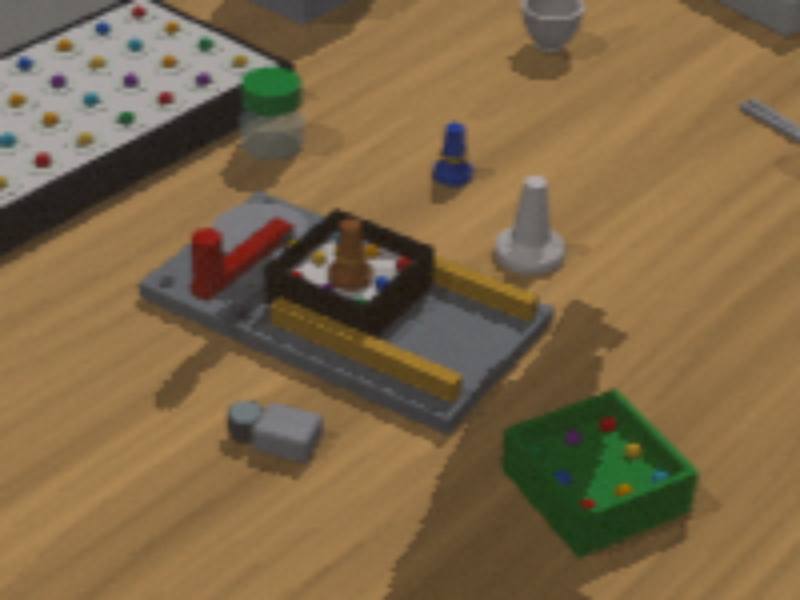

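```bash
python3 - <<'E'
from h import *
def z(u,v,h): return Ld(onplane('top',250+u/4.9-.4,140+v/4.9-.4,h))
for n,p,h in[('post',(156,239),.0725),('camc',(293,200),.034),('RL',(251,415),.04),('RR',(391,397),.04),('FL',(231,272),.04),('FR',(375,255),.04)]:print(n,z(*p,h).round(1))
p=[z(172,239,.044),z(303,229,.044)];d=p[0]-p[1];print(np.degrees(np.arctan2(d[1],d[0])))
E
```

```text
post [ 0.  65.2]
camc [15. -0.]
RL [-84.8  33. ]
RR [-85.  -33.7]
FL [-16.2  33.7]
FR [-17.1 -35.2]
86.8882766085578
```

```bash
python3 -c "
from workcell import bot
print(bot.sign_off())"
```

```text
the job is handed in; nothing more can be done
None
```

The lever is square across the stage and the carriage is home against the cam. I handed the job in at about 16 s of the 53 s allowed, with no verdict given back.

- **Cam:** I pushed the red lever counterclockwise from a ≈ 2.14 rad to a ≈ 0, using the shut fingertips. The last overhead view puts the post at about (0, 65) mm and the disc centre at about (15, 0) mm in stage axes.
- **Carriage:** I then pushed it forward about 34 mm from behind. It slid at 1–2 N, then stopped dead while the force rose to about 10 N. Its centre now measures about x = -51 mm, which is home.
- **Other checks:** The ring cone is upright in the carriage and the bystanders in the final views look unmoved. The arm is clear and touching nothing.

**Disagreement:** the lever angle differs a little between views. The post and disc positions from above give 90°. The wrist camera gave about 89–90°. A coarse reading of the bar's line from above gave about 87°, which I put down to pixel error. I did not nudge the lever again.

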